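# Build up a block heel

## Robot

A 6-joint arm with a two-finger parallel gripper is mounted at the origin on the work surface. World frame = base frame: x ahead of the robot, y to its left, z up, the work surface at z = 0. Lengths are in mm, angles in rad, forces in N, time in s.
With the tool pointing down it reaches from about 350 to 725 mm from the base axis. Payload 6 kg.
Tool frame: the origin (TCP) lies midway between the tips of the shut fingers; the grasp point (between the pads) lies 19 mm behind it; z points along the fingers, y is the line along which they close (so a half turn about z gives the same grasp; the last joint's range is limited). The gripper opens to 85 mm and grips with 20 to 120 N. Pads are 22 mm wide; open, the fingers measure 114 mm over their backs; the gripper's body (76 mm by 85 mm) begins 54 mm behind the grasp point. The pads swing forward as they close: fully open they stand 13 mm farther back than shut.
Start: joints at [1.561, 0.04, 0.085, 0, -1.615, -0.334], TCP at [202.213, 564.875, 231.261] pointing down, gripper open.
Joint ranges: [-2.56, 2.56], [-1.29, 2.01], [-1.08, 1.49], [-3.29, 1.98], [-2.81, -0.18], [-2.99, 2.99]. Speed limits (rad/s): [2.57, 2.57, 3.01, 3.14, 3.14, 3.14].

## Interface

Orientations are given as a unit quaternion [x, y, z, w].
In Python, from plant import env gives the robot as it stands.
- The arm moves only by the tool move_arm, never from a script. Its arguments are lists of equal length, an entry for each row: "xyz": the shift along the world's x, y, z in units of 60 mm (1.0 is 60 mm), a list of three; "rotation": the turn, a rotation vector about the world's x, y, z in units of 10 degrees (1.0 is 10 degrees), a list of three; "grip": the closure, from -1 (fully open) to 1 (shut). In form: {"xyz": [[tx, ty, tz], ...], "rotation": [[rx, ry, rz], ...], "grip": [grip, ...]}. A call has 1 to 20 rows; each row shifts and turns the commanded pose from where the row before left it; what a row does not reach is not made up. A row lasts 1/8 s, in which the tool goes at most 62.5 mm and 10.7 degrees, less where a joint would pass 70% of its speed; a pose out of reach is approached as far as the arm can. A call is refused whole if a number of a shift passes 1 or a number of a turn 1, either way. A call with a gripper value outside its range is refused whole. The fingers move at their own pace and stop on an object; "force" is the grip in N (left out, the last holds). Time passes only in rows, so rows that do not move let the fingers close. It gives the time, the measured TCP pose, the force, the opening and the grip force at its end, in the units of the state.
- env.state(): the state, without advancing time (a new reading comes with each control period).
- env.snapshot(name): name is "side" or "top"; returns the picture (420x560x3 uint8, red, green, blue); there is no depth.
- env.camera_model(name): a dict with "fx", "fy", "cx", "cy" (pixels), "k1" (the pictures are not rectified: a ray, as slopes to the right and down, at radius r is drawn at 1 + k1 r^2 times it, then the intrinsics apply), "eye" and "orientation" of the camera in the world. Camera axes: x right, y down, z forward; pixel columns grow to the right and rows downward; lengths in mm; the calibration is good to about 2 mm. A picture is of the moment at which its call begins. camera_model takes no time and is no camera call.
- env.job_done(): hands the job in; it is judged then, once.
The state is a dict: "t": time; "q": joint angles; "qd": joint speeds; "joint_torque": joint torques, N m; "eef_pos": TCP position; "orientation": TCP orientation; "wrist_force": force on the tool from outside, world axes, zero at the start; "wrist_torque": the same for the moment, N m; "opening": finger opening in mm; "finger_force": force on a finger pad.
Only numpy, scipy, OpenCV 4.12 (cv2) and the standard library are available. Lean on these libraries where they do the work, as an engineer would, in place of code of your own. Each camera call takes 0.05 s, during which the arm holds its last target. There are 200 camera calls.

## Task

Dry-stack the parts of a block heel upside down on the steel building block: first the red seat lift inside the outline marked on it, then the pale wooden heel block, then the blue lift, and last the black rubber top piece. Lay every part flat with its straight edge flush with the straight edge of the part below, centred side to side, the rounded backs all the same way as the outline's. Leave the tape roll and the glue jar where they stand.

Things in the scene. Friction and masses are not known exactly. Their poses are not given: they have to be found in the camera images.
- seat_lift: loose bright red fibreboard seat lift, a flat-lying D-shaped slab 62 mm long (x), 56 mm wide (y), 12 mm thick (z), rigid. Origin: middle of the straight edge of the D, at the underside. x points from the straight edge to the rounded back (a half circle of radius 28 mm), so the flat sides to grip run from x = 0 to x = 34 mm; z up. Balance point about 29 mm along x. Lies on the table at the start
- heel_block: loose pale beech wooden heel block, a flat-lying D-shaped slab 58 mm long (x), 52 mm wide (y), 34 mm thick (z), rigid. Origin: middle of the straight edge of the D, at the underside. x points from the straight edge to the rounded back (a half circle of radius 26 mm), so the flat sides to grip run from x = 0 to x = 32 mm; z up. Balance point about 27 mm along x. Lies on the table at the start
- blue_lift: loose bright blue fibreboard lift, a flat-lying D-shaped slab 54 mm long (x), 48 mm wide (y), 10 mm thick (z), rigid. Origin: middle of the straight edge of the D, at the underside. x points from the straight edge to the rounded back (a half circle of radius 24 mm), so the flat sides to grip run from x = 0 to x = 30 mm; z up. Balance point about 25 mm along x. Lies on the table at the start
- top_piece: loose black hard-rubber top piece, a flat-lying D-shaped slab 50 mm long (x), 44 mm wide (y), 10 mm thick (z), rigid. Origin: middle of the straight edge of the D, at the underside. x points from the straight edge to the rounded back (a half circle of radius 22 mm), so the flat sides to grip run from x = 0 to x = 28 mm; z up. Balance point about 24 mm along x. Lies on the table at the start
- pad_mark (a point): the steel building block: a fixed bright metal pad, top 98 mm (x) by 92 mm (y), 30 mm high, with a D-shaped outline in black on its flat top, about 3 mm larger all round than the seat lift. This point lies on top of the pad at the place for the middle of the seat lift's straight edge (18 mm in from the pad's edge); x points towards the outline's rounded end, z up
- tape_roll: bystander: cream roll of tape lying flat, 92 mm across, 24 mm high, loose; origin centre of underside
- glue_jar: bystander: amber glass jar with a yellow cap, 60 mm across, 75 mm high, loose; origin centre of underside
There are look-alikes about, which are no part of the job. What is shaped like the top_piece but turquoise is not meant.

How it is judged:
By the outcome, as a careful person would: the job done as asked, in the order asked, and still so for the second after the job is handed in, with the robot touching nothing.
It also fails if it takes over 128 s, if anything falls off the work surface, if the arm or the gripper's body presses on something with over 40 N, if the wrist force passes 120 N, or if a joint passes its speed limit or range.

## Working session

There is one attempt and no reset: what is moved stays moved. The work goes in short steps, Python scripts to look and compute and a tool call to move; the robot and the scene stay as the last step left them, time stands still between calls to the robot, and variables do not carry over. Pictures are saved under pics/ and viewed, at most 14 in all, crops included, and the job is handed in when it is done.

Besides the shell and the picture viewer there is one more tool, called after "Call:" as name(argument=value, ...) on one line, values as JSON. move_arm: Moves the arm, as the interface text tells. Its arguments: {"type":"object","properties":{"xyz":{"type":"array","items":{"type":"array","items":{"type":"number"}}},"rotation":{"type":"array","items":{"type":"array","items":{"type":"number"}}},"grip":{"type":"array","items":{"type":"number"}},"force":{"type":"number"}},"required":["xyz","rotation","grip"]}

```bash
mkdir -p pics; ls; python3 - <<'E'
from plant import env
import cv2
for n in("top","side"):
    cv2.imwrite(f"pics/{n}0.png",env.snapshot(n)[:,:,::-1]); print(env.camera_model(n))
print(env.state())
E
```

```text
pics
{'fx': 461.32478719362757, 'fy': 461.32478719362757, 'cx': 288.5386845513516, 'cy': 213.11873430116776, 'k1': -0.09965322296900099, 'eye': array([433.00766422,  -7.28417886, 968.08544762]), 'orientation': array([-0.70386502,  0.70737847, -0.04001207,  0.0508799 ])}
{'fx': 436.167007343874, 'fy': 436.167007343874, 'cx': 278.1450047320104, 'cy': 206.1852919606354, 'k1': 0.041057409221120264, 'eye': array([ 487.83192506, -712.39354163,  836.76260146]), 'orientation': array([ 0.93159016, -0.04117384,  0.01264746, -0.36094948])}
{'t': 0.1, 'q': array([ 1.56067297e+00,  4.07666447e-02,  8.39212711e-02, -3.82908142e-04,
       -1.61546129e+00, -3.33687935e-01]), 'qd': array([ 3.84767965e-06, -1.19079464e-03,  9.96499983e-04, -2.92135656e-04,
       -9.36870513e-04, -3.29394492e-04]), 'joint_torque': array([-5.26103729e-03, -3.69337821e+01,  3.48286128e+01,  6.95165366e+00,
       -4.37557916e-03,  1.29764754e-06]), 'eef_pos': array([202.09370672, 564.64726733, 230.38107063]), 'orientation': array([ 9.85261715e-01, -1.71051882e-01, -6.71316177e-05,  7.76114293e-04]), 'wrist_force': array([ 0.37633104,  0.09022198, -0.33416746]), 'wrist_torque': array([-0.07816313,  0.01334494,  0.03842233]), 'finger_force': 0.0, 'opening': 85.1752643837735}
```

View pics/top0.png

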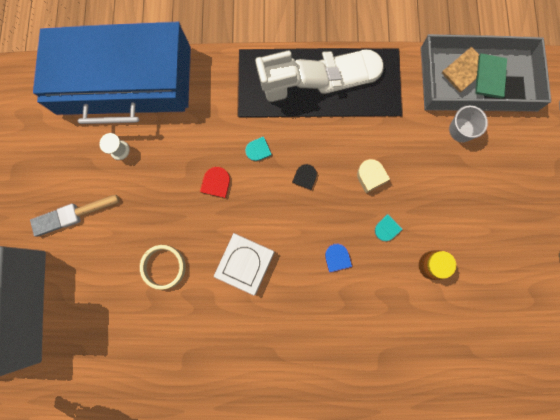

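View pics/side0.png

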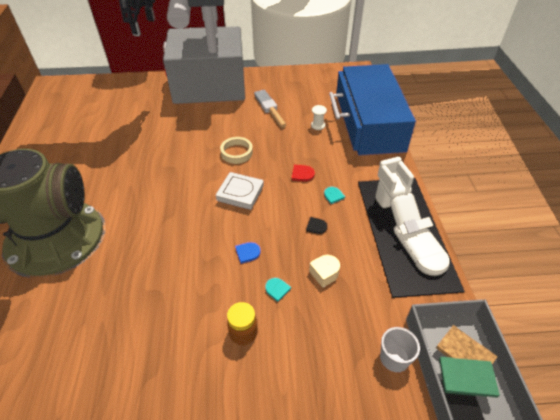

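```bash
cat > h.py <<'E'
import numpy as np, cv2
from plant import env
from scipy.spatial.transform import Rotation as R
PARTS=dict(seat=(62,56,12),heel=(58,52,34),blue=(54,48,10),top=(50,44,10))
def cast(cam,uv,z):
    m=env.camera_model(cam); uv=np.asarray(uv,float).reshape(-1,1,2)
    K=np.array([[m['fx'],0,m['cx']],[0,m['fy'],m['cy']],[0,0,1]])
    p=cv2.undistortPointsIter(uv,K,np.array([m['k1'],0,0,0,0]),None,None,(3,100,1e-10)).reshape(-1,2)
    d=R.from_quat(m['orientation']).apply(np.c_[p,np.ones(len(p))]); z=np.broadcast_to(z,len(p))
    return m['eye']+d*((z-m['eye'][2])/d[:,2])[:,None]
def proj(cam,P):
    m=env.camera_model(cam); c=R.from_quat(m['orientation']).inv().apply(np.atleast_2d(P)-m['eye'])
    s=c[:,:2]/c[:,2:]; s=s*(1+m['k1']*(s**2).sum(1))[:,None]
    return s*[m['fx'],m['fy']]+[m['cx'],m['cy']]
S=8
def contour(mask_fn,img,box):
    u0,v0,u1,v1=box; c=cv2.resize(img[v0:v1,u0:u1],None,fx=S,fy=S,interpolation=cv2.INTER_CUBIC)
    m=mask_fn(c).astype(np.uint8)
    k=max(cv2.findContours(m,cv2.RETR_EXTERNAL,cv2.CHAIN_APPROX_NONE)[0],key=cv2.contourArea)[:,0]
    return (k+.5)/S-.5+[u0,v0]
def walls(cam,uv,z0,z1):
    "silhouette -> world outline: far sides belong to the top edge, near sides to the bottom edge"
    e=env.camera_model(cam)['eye']; P=cast(cam,uv,z1); c=P[:,:2].mean(0)
    t=np.roll(P,-12,0)-np.roll(P,12,0); n=np.c_[t[:,1],-t[:,0]]; n*=np.sign((n*(P[:,:2]-c)).sum(1))[:,None]
    near=(n*(P[:,:2]-e[:2])).sum(1)<0
    Q=cast(cam,uv,z0); P[near]=Q[near]; return P[:,:2]
def dfit(P,L,W):
    "pose of a D from its outline: coarse by min-area box, then line fits on straight edge and flats"
    (c,_,a)=cv2.minAreaRect(P.astype(np.float32)); c=np.array(c); best=None
    for k in range(4):
        th=np.radians(a)+k*np.pi/2; q=(P-c)@np.array([[np.cos(th),-np.sin(th)],[np.sin(th),np.cos(th)]])
        s=(q[:,0]<q[:,0].min()+1.5); w=np.ptp(q[s,1]) if s.any() else 0
        if best is None or w>best[0]: best=(w,th)
    th=best[1]
    for _ in range(6):
        Rm=np.array([[np.cos(th),-np.sin(th)],[np.sin(th),np.cos(th)]]); q=(P-c)@Rm
        x0=q[:,0].min(); ym=(q[:,1].max()+q[:,1].min())/2; y=q[:,1]-ym
        e=(q[:,0]<x0+4)&(abs(y)<W/2-5); f=(q[:,0]>x0+5)&(q[:,0]<x0+L-W/2-4)
        pe=np.polyfit(y[e],q[e,0],1); pr=np.polyfit(q[f&(y>0),0],y[f&(y>0)],1); pl=np.polyfit(q[f&(y<0),0],y[f&(y<0)],1)
        ae,af=-pe[0],(pr[0]+pl[0])/2
        th+=(W*ae+1.2*(L-W/2)*af)/(W+1.2*(L-W/2))
    x0=np.median(q[e,0]); yr,yl=np.median(q[f&(y>0),1]),np.median(q[f&(y<0),1]); Lm=q[:,0].max()-x0
    o=c+Rm@[x0+(Lm-L)/2,(yr+yl)/2]
    return dict(o=o.round(1),th=round(np.degrees(th),2),L=round(Lm,1),W=round(yr-yl,1),ae=round(np.degrees(ae),2),af=round(np.degrees(af),2))
def hsv(i): return cv2.split(cv2.cvtColor(i,cv2.COLOR_RGB2HSV))
def mk(lo,hi): return lambda i: cv2.inRange(cv2.cvtColor(i,cv2.COLOR_RGB2HSV),np.array(lo),np.array(hi))
E
python3 - <<'E'
from h import *
img=env.snapshot("top")
for n,(u,v) in dict(seat=(215,182),heel=(373,175),blue=(338,258),top=(305,176),pad=(245,264),wood=(320,215),turq=(258,150),tape=(146,267)).items():
    print(n,img[v,u],hsv(img[v:v+1,u:u+1])[0:3],cast("top",[[u,v]],0).round(0))
row=img[176,285:325]; print(row.tolist()); print(img[175,350:395].tolist())
st=cv2.resize(img[225:305,205:285],None,fx=6,fy=6,interpolation=cv2.INTER_CUBIC); cv2.imwrite("pics/pad.png",st[:,:,::-1])
E
```

```text
seat [223  51  42] (array([[1]], dtype=uint8), array([[207]], dtype=uint8), array([[223]], dtype=uint8)) [[627. 165.   0.]]
heel [245 235 182] (array([[25]], dtype=uint8), array([[66]], dtype=uint8), array([[245]], dtype=uint8)) [[ 640. -174.    0.]]
blue [ 55 119 215] (array([[108]], dtype=uint8), array([[190]], dtype=uint8), array([[215]], dtype=uint8)) [[463. -96.   0.]]
top [56 51 49] (array([[9]], dtype=uint8), array([[32]], dtype=uint8), array([[56]], dtype=uint8)) [[638. -28.   0.]]
pad [235 230 223] (array([[18]], dtype=uint8), array([[13]], dtype=uint8), array([[235]], dtype=uint8)) [[451.  99.   0.]]
wood [186 121  71] (array([[13]], dtype=uint8), array([[158]], dtype=uint8), array([[186]], dtype=uint8)) [[554. -59.   0.]]
turq [ 60 202 185] (array([[86]], dtype=uint8), array([[179]], dtype=uint8), array([[202]], dtype=uint8)) [[696.  73.   0.]]
tape [110  88  62] (array([[16]], dtype=uint8), array([[111]], dtype=uint8), array([[110]], dtype=uint8)) [[445. 310.   0.]]
[[203, 131, 75], [203, 131, 74], [202, 131, 75], [203, 131, 76], [202, 131, 76], [201, 132, 72], [201, 131,
[... 539 characters left out ...]
90, 123, 69], [193, 124, 71], [195, 126, 74], [189, 125, 75], [171, 134, 92], [165, 140, 101], [197, 171, 125], [241, 228, 173], [245, 234, 182], [244, 233, 178], [245, 234, 178], [244, 232, 178], [245, 235, 181], [245, 234, 181], [245, 235, 183], [245, 235, 182], [245, 235, 181], [245, 235, 182], [245, 235, 181], [245, 235, 182], [245, 235, 182], [245, 234, 183], [245, 234, 181], [245, 234, 179], [245, 233, 178], [245, 234, 181], [245, 233, 179], [245, 234, 179], [245, 235, 183], [245, 235, 184], [245, 234, 180], [245, 234, 180], [245, 234, 179], [244, 231, 175], [235, 211, 152], [204, 156, 108], [189, 126, 76], [189, 123, 72], [189, 121, 72], [189, 122, 70], [191, 124, 74], [190, 121, 70]]
```

View pics/pad.png

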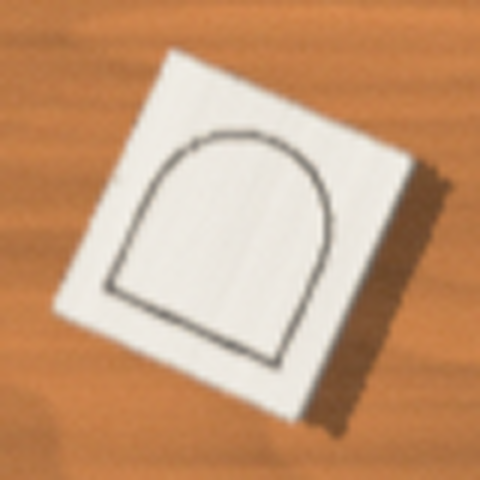

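```bash
cat >> h.py <<'E'
RED=lambda i:(i[:,:,1].astype(int)-i[:,:,0]<-0)&(((hsv(i)[0]<8)|(hsv(i)[0]>172))&(hsv(i)[1]>175))
BLUE=lambda i:i[:,:,2].astype(int)-i[:,:,0]>20
BLACK=lambda i:(hsv(i)[1]<115)&(hsv(i)[2]<140)
BEECH=lambda i:i[:,:,2]>132
FN=dict(seat=RED,heel=BEECH,blue=BLUE,top=BLACK)
def find(n,img,cam,box,z0=0):
    L,W,H=PARTS[n]; uv=contour(FN[n],img,box)
    P=cast(cam,uv,z0+H)[:,:2] if n=="heel" else walls(cam,uv,z0,z0+H)
    return dfit(P,L,W)
E
python3 - <<'E'
from h import *
img=env.snapshot("top")
for n,(u,v) in dict(seat=(215,182),heel=(373,175),blue=(338,258),top=(305,176)).items():
    print(n,find(n,img,"top",(u-24,v-24,u+24,v+24)))
# pad top face
uv=contour(lambda i:i[:,:,2]>150,img,(205,225,285,305)); P=cast("top",uv,30)[:,:2]
c,s,a=cv2.minAreaRect(P.astype(np.float32)); print("pad",c,s,a)
u0,v0=205,225; im=cv2.resize(img[225:305,205:285],None,fx=S,fy=S,interpolation=cv2.INTER_CUBIC)
inner=cv2.fillPoly(np.zeros(im.shape[:2],np.uint8),[np.int32((uv-[u0,v0]+.5)*S-.5)],255); inner=cv2.erode(inner,np.ones((41,41)))
m=((im[:,:,1]<185)&(inner>0)).astype(np.uint8)
ks,hi=cv2.findContours(m,cv2.RETR_CCOMP,cv2.CHAIN_APPROX_NONE); ks=sorted(ks,key=cv2.contourArea)[-2:]
for k,(L,W) in zip(ks,((66,60),(70,64))): 
    d=dfit(cast("top",(k[:,0]+.5)/S-.5+[u0,v0],30)[:,:2],L,W); print(d)
E
```

```text
seat {'o': array([598.2, 169.2]), 'th': np.float64(346.6), 'L': np.float64(61.6), 'W': np.float64(55.2), 'ae': np.float64(-0.01), 'af': np.float64(0.01)}
heel {'o': array([ 612.5, -178.9]), 'th': np.float64(27.74), 'L': np.float64(57.6), 'W': np.float64(51.9), 'ae': np.float64(-0.69), 'af': np.float64(0.94)}
blue {'o': array([440. , -99.3]), 'th': np.float64(13.8), 'L': np.float64(54.5), 'W': np.float64(47.9), 'ae': np.float64(0.01), 'af': np.float64(-0.02)}
top {'o': array([615.7, -20. ]), 'th': np.float64(337.87), 'L': np.float64(47.1), 'W': np.float64(42.5), 'ae': np.float64(0.15), 'af': np.float64(-0.19)}
pad (451.71978759765625, 99.29804992675781) (91.88243865966797, 98.06437683105469) 65.68978118896484
{'o': array([421.8, 112.7]), 'th': np.float64(335.86), 'L': np.float64(65.3), 'W': np.float64(60.3), 'ae': np.float64(0.04), 'af': np.float64(-0.06)}
{'o': array([419.9, 113.4]), 'th': np.float64(335.69), 'L': np.float64(71.6), 'W': np.float64(65.8), 'ae': np.float64(0.03), 'af': np.float64(-0.04)}
```

Call:
move_arm(xyz=[[0.577, -0.556, -0.1], [0.577, -0.556, -0.1], [0.577, -0.556, -0.1], [0.577, -0.556, -0.1], [0.577, -0.556, -0.1], [0.577, -0.556, -0.1], [0.577, -0.556, -0.1], [0.577, -0.556, -0.1], [0.577, -0.556, -0.1], [0.577, -0.556, -0.1], [0.577, -0.556, -0.2], [0.577, -0.556, -0.3], [0, 0, 0], [0, 0, 0]], rotation=[[0, 0, 0.63], [0, 0, 0], [0, 0, 0], [0, 0, 0], [0, 0, 0], [0, 0, 0], [0, 0, 0], [0, 0, 0], [0, 0, 0], [0, 0, 0], [0, 0, 0], [0, 0, 0], [0, 0, 0], [0, 0, 0]], grip=[-0.6, -0.6, -0.6, -0.6, -0.6, -0.6, -0.6, -0.6, -0.6, -0.6, -0.6, -0.6, -0.6, -0.6], force=40)

```text
t: 1.95
eef_pos: [617.6, 164.5, 141.1]
orientation: [0.993, -0.117, -0.0, 0.0]
wrist_force: [-0.7, -0.4, 0.2]
opening: 68.0
finger_force: 0.0
```

Call:
move_arm(xyz=[[0, 0, -0.7], [0, 0, -0.7], [0, 0, -0.55], [0, 0, -0.25], [0, 0, -0.15], [0, 0, 0]], rotation=[[0, 0, 0], [0, 0, 0], [0, 0, 0], [0, 0, 0], [0, 0, 0], [0, 0, 0]], grip=[-0.6, -0.6, -0.6, -0.6, -0.6, -0.6])

```text
t: 2.7
eef_pos: [617.9, 165.1, 1.0]
orientation: [0.993, -0.116, 0.0, -0.0]
wrist_force: [-0.9, -0.3, 0.2]
opening: 68.3
finger_force: 0.0
```

Call:
move_arm(xyz=[[0, 0, 0], [0, 0, 0], [0, 0, 0], [0, 0, 0], [0, 0, 0], [0, 0, 0]], rotation=[[0, 0, 0], [0, 0, 0], [0, 0, 0], [0, 0, 0], [0, 0, 0], [0, 0, 0]], grip=[-0.4, -0.3, -0.2, -0.2, -0.2, -0.2])

```text
t: 3.45
eef_pos: [618.6, 165.0, 2.2]
orientation: [0.993, -0.117, 0.001, -0.001]
wrist_force: [-0.9, 1.2, 6.2]
opening: 54.9
finger_force: 42.8
```

Call:
move_arm(xyz=[[0, 0, 0.2], [0, 0, 0.5], [0, 0, 0.7], [-0.586, -0.202, 0], [-0.586, -0.202, 0], [-0.586, -0.202, 0], [-0.586, -0.202, 0], [-0.586, -0.202, 0], [0, 0, 0], [0, 0, 0]], rotation=[[0, 0, 0], [0, 0, 0], [0, 0, 0], [0, 0, -0.217], [0, 0, -0.217], [0, 0, -0.217], [0, 0, -0.217], [0, 0, -0.217], [0, 0, 0], [0, 0, 0]], grip=[-0.2, -0.2, -0.2, -0.2, -0.2, -0.2, -0.2, -0.2, -0.2, -0.2])

```text
t: 4.7
eef_pos: [442.3, 104.2, 85.0]
orientation: [0.978, -0.21, 0.001, -0.0]
wrist_force: [0.1, 0.1, -0.8]
opening: 54.7
finger_force: 42.3
```

```bash
python3 - <<'E'
from h import *
img=env.snapshot("top"); s=env.snapshot("side"); print(env.state()['eef_pos'],env.state()['opening'])
a=cv2.resize(img[180:330,160:330],None,fx=2.5,fy=2.5); b=cv2.resize(s[100:250,170:340],None,fx=2.5,fy=2.5)
cv2.imwrite("pics/hold1.png",np.vstack([a,b])[:,:,::-1][:600] if 0 else np.hstack([a,b])[:,:800,::-1])
E
```

```text
[442.32331312 104.11014275  84.40378669] 54.406098401226785
```

View pics/hold1.png

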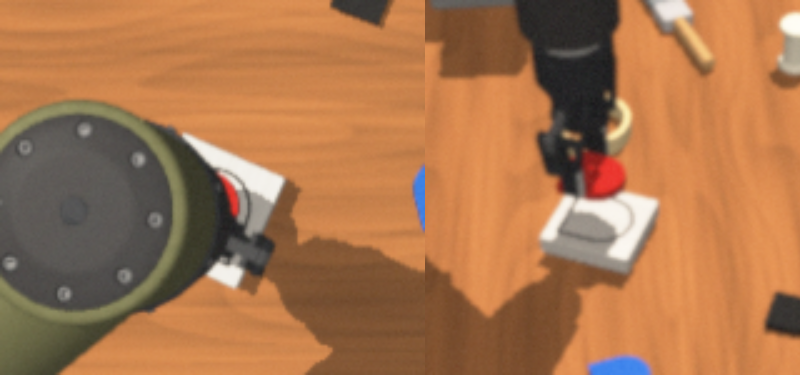

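Call:
move_arm(xyz=[[0, 0, -0.4], [0, 0, -0.3], [0, 0, -0.12], [0, 0, -0.07], [0, 0, 0], [0, 0, 0]], rotation=[[0, 0, 0], [0, 0, 0], [0, 0, 0], [0, 0, 0], [0, 0, 0], [0, 0, 0]], grip=[-0.2, -0.2, -0.2, -0.2, -0.2, -0.2])

```text
t: 5.55
eef_pos: [442.6, 103.9, 32.1]
orientation: [0.978, -0.21, 0.001, -0.0]
wrist_force: [-1.9, -1.4, 5.9]
opening: 54.6
finger_force: 42.9
```

Call:
move_arm(xyz=[[0, 0, 0], [0, 0, 0], [0, 0, 0], [0, 0, 0.3], [0, 0, 0.8], [0, 0, 0.9], [0.391, -0.571, 0], [0.391, -0.571, 0], [0.391, -0.571, 0], [0.391, -0.571, 0], [0.391, -0.571, 0], [0.391, -0.571, 0], [0.391, -0.571, 0], [0.391, -0.571, 0], [0, 0, 0], [0, 0, 0]], rotation=[[0, 0, 0], [0, 0, 0], [0, 0, 0], [0, 0, 0], [0, 0, 0], [0, 0, 0], [0, 0, 0.648], [0, 0, 0.648], [0, 0, 0.648], [0, 0, 0.648], [0, 0, 0.648], [0, 0, 0.648], [0, 0, 0.648], [0, 0, 0.648], [0, 0, 0], [0, 0, 0]], grip=[-0.45, -0.6, -0.6, -0.6, -0.6, -0.6, -0.6, -0.6, -0.6, -0.6, -0.6, -0.6, -0.6, -0.6, -0.6, -0.6])

```text
t: 7.55
eef_pos: [629.6, -170.1, 151.5]
orientation: [0.971, 0.238, 0.0, 0.0]
wrist_force: [1.1, -0.2, 0.3]
opening: 68.2
finger_force: 0.0
```

```bash
python3 - <<'E'
from h import *
img=env.snapshot("top"); s=env.snapshot("side"); print(env.state()['eef_pos'],R.from_quat(env.state()['orientation']).as_matrix()[:,0],env.state()['opening'])
print(find("seat",img,"top",(205,225,285,305),30))
st=cv2.resize(img[225:305,205:285],None,fx=5,fy=5,interpolation=cv2.INTER_CUBIC); b=cv2.resize(s[160:240,200:280],None,fx=5,fy=5,interpolation=cv2.INTER_CUBIC); cv2.imwrite("pics/p1.png",np.hstack([st,b])[:,:,::-1])
E
```

```text
[ 629.48998344 -169.49990934  151.79129927] [0.88610488 0.46348391 0.00089621] 68.18950260312656Traceback (most recent call last):
  File "<stdin>", line 3, in <module>
  File "h.py", line 55, in find
    return dfit(P,L,W)
  File "h.py", line 39, in dfit
    pe=np.polyfit(y[e],q[e,0],1); pr=np.polyfit(q[f&(y>0),0],y[f&(y>0)],1); pl=np.polyfit(q[f&(y<0),0],y[f&(y<0)],1)
                                     ~~~~~~~~~~^^^^^^^^^^^^^^^^^^^^^^^^^^^
    raise TypeError("expected non-empty vector for x")
TypeError: expected non-empty vector for x
```

```bash
python3 - <<'E'
from h import *
img=env.snapshot("top"); s=env.snapshot("side")
st=cv2.resize(img[205:325,185:305],None,fx=3,fy=3,interpolation=cv2.INTER_CUBIC); b=cv2.resize(s[140:260,180:300],None,fx=3,fy=3,interpolation=cv2.INTER_CUBIC); cv2.imwrite("pics/p1.png",np.hstack([st,b])[:,:,::-1])
E
```

```text
(no output)
```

View pics/p1.png

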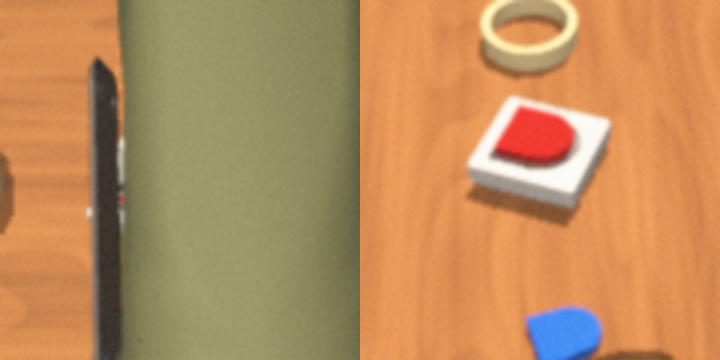

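```bash
python3 - <<'E'
from h import *
s=env.snapshot("side"); box=(210,165,275,220)
print(find("seat",s,"side",box,30))
uv=contour(lambda i:i[:,:,2]>175,s,box); P=cast("side",uv,30)[:,:2]; print(cv2.minAreaRect(P.astype(np.float32)))
for n,(u,v) in dict(heel=(325,268),blue=(248,252),top=(317,226)).items():
    try: print(n,find(n,s,"side",(u-20,v-20,u+20,v+20)))
    except Exception as e: print(n,e)
E
```

```text
{'o': array([423.1, 109.5]), 'th': np.float64(334.79), 'L': np.float64(53.9), 'W': np.float64(45.3), 'ae': np.float64(-2.92), 'af': np.float64(4.0)}
((451.33636474609375, 95.90605926513672), (94.87440490722656, 99.4543685913086), 65.84718322753906)
heel {'o': array([ 611.8, -181. ]), 'th': np.float64(27.59), 'L': np.float64(61.0), 'W': np.float64(56.0), 'ae': np.float64(0.05), 'af': np.float64(-0.07)}
blue {'o': array([444.7, -71.8]), 'th': np.float64(311.61), 'L': np.float64(54.7), 'W': np.float64(33.1), 'ae': np.float64(-6.1), 'af': np.float64(18.4)}
top {'o': array([671.1, -26.7]), 'th': np.float64(153.11), 'L': np.float64(86.1), 'W': np.float64(29.9), 'ae': np.float64(12.9), 'af': np.float64(11.65)}
```

Call:
move_arm(xyz=[[0, 0, -0.7], [0, 0, -0.7], [0, 0, -0.55], [0, 0, -0.25], [0, 0, -0.15], [0, 0, 0], [0, 0, 0], [0, 0, 0], [0, 0, 0], [0, 0, 0], [0, 0, 0], [0, 0, 0]], rotation=[[0, 0, 0], [0, 0, 0], [0, 0, 0], [0, 0, 0], [0, 0, 0], [0, 0, 0], [0, 0, 0], [0, 0, 0], [0, 0, 0], [0, 0, 0], [0, 0, 0], [0, 0, 0]], grip=[-0.6, -0.6, -0.6, -0.6, -0.6, -0.6, -0.4, -0.25, -0.1, -0.1, -0.1, -0.1])

```text
t: 9.3
eef_pos: [630.3, -170.2, 11.2]
orientation: [0.971, 0.239, 0.001, 0.0]
wrist_force: [-0.2, 0.4, 5.8]
opening: 50.9
finger_force: 43.9
```

Call:
move_arm(xyz=[[0, 0, 0.2], [0, 0, 0.7], [0, 0, 0.9], [-0.479, -0.64, 0], [-0.479, -0.64, 0], [-0.479, -0.64, 0], [-0.479, -0.64, 0], [-0.479, -0.64, 0], [-0.479, -0.64, 0], [-0.479, -0.64, 0], [-0.479, -0.64, 0], [0, 0, 0]], rotation=[[0, 0, 0], [0, 0, 0], [0, 0, 0], [0, 0, -0.648], [0, 0, -0.648], [0, 0, -0.648], [0, 0, -0.648], [0, 0, -0.648], [0, 0, -0.648], [0, 0, -0.648], [0, 0, -0.648], [0, 0, 0]], grip=[-0.1, -0.1, -0.1, -0.1, -0.1, -0.1, -0.1, -0.1, -0.1, -0.1, -0.1, -0.1])

```text
t: 10.8
eef_pos: [397.1, -479.3, 117.7]
orientation: [0.977, -0.213, -0.001, -0.0]
wrist_force: [0.2, 0.2, -0.8]
opening: 51.4
finger_force: 43.2
```

```bash
python3 - <<'E'
from h import *
img=env.snapshot("top"); print(env.state()['eef_pos'],R.from_quat(env.state()['orientation']).as_matrix()[:,0],env.state()['opening'])
cv2.imwrite("pics/p2.png",img[:,:,::-1])
print(find("seat",img,"top",(205,225,285,305),30))
uv=contour(lambda i:i[:,:,2]>150,img,(205,225,285,305)); P=cast("top",uv,30)[:,:2]
print(cv2.minAreaRect(P.astype(np.float32)))
E
```

```text
[ 398.254371   -478.2293876   117.65376574] [ 9.10706094e-01 -4.13054199e-01 -7.99160760e-04] 51.05069483944219
{'o': array([423.1, 111.2]), 'th': np.float64(336.08), 'L': np.float64(58.0), 'W': np.float64(52.2), 'ae': np.float64(-0.31), 'af': np.float64(0.43)}
((451.6884765625, 99.322509765625), (91.9827651977539, 98.17281341552734), 65.69593048095703)
```

View pics/p2.png

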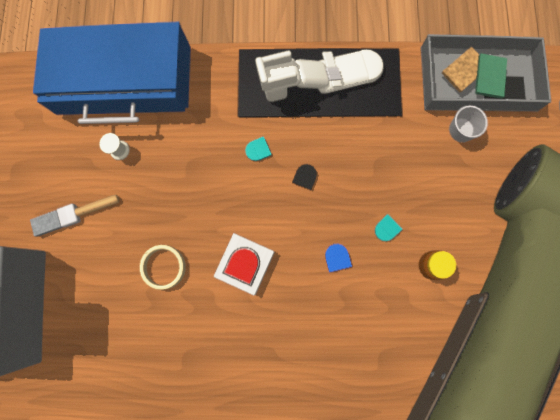

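```bash
python3 - <<'E'
from h import *
img=env.snapshot("top")
FN["seat"]=lambda i:((hsv(i)[0]<8)|(hsv(i)[0]>172))&(hsv(i)[1]>112)
print(find("seat",img,"top",(215,238,275,290),30))
c=np.array([451.7,99.32]); a=np.radians(-24.3); d=np.array([np.cos(a),np.sin(a)]); print(c-31*d)
E
```

```text
{'o': array([423.1, 111.7]), 'th': np.float64(335.82), 'L': np.float64(61.4), 'W': np.float64(55.4), 'ae': np.float64(-0.04), 'af': np.float64(0.05)}
[423.44649842 112.07694512]
```

Call:
move_arm(xyz=[[0.0545, 0.4, 0], [0.0545, 0.74, 0], [0.0545, 0.747, 0], [0.0545, 0.747, 0], [0.0545, 0.747, 0], [0.0545, 0.747, 0], [0.0545, 0.747, 0], [0.0545, 0.747, 0], [0.0545, 0.747, 0], [0.0545, 0.747, 0], [0.0545, 0.747, 0], [0.0545, 0.747, 0], [0.0545, 0.747, 0], [0, 0.351, 0], [0, 0, 0], [0, 0, 0], [0, 0, 0]], rotation=[[0, 0, 0], [0, 0, 0], [0, 0, 0], [0, 0, 0], [0, 0, 0], [0, 0, 0], [0, 0, 0], [0, 0, 0], [0, 0, 0], [0, 0, 0], [0, 0, 0], [0, 0, 0], [0, 0, 0], [0, 0, 0], [0, 0, 0], [0, 0, 0], [0, 0, 0]], grip=[-0.1, -0.1, -0.1, -0.1, -0.1, -0.1, -0.1, -0.1, -0.1, -0.1, -0.1, -0.1, -0.1, -0.1, -0.1, -0.1, -0.1])

```text
t: 13.02
eef_pos: [442.1, 104.7, 118.0]
orientation: [0.978, -0.21, 0.0, -0.0]
wrist_force: [-0.9, 0.2, -0.5]
opening: 51.2
finger_force: 43.2
```

```bash
cat >> h.py <<'E'
def avg(n=5):
    q=[]
    for _ in range(n): env.snapshot("top"); s=env.state(); a=R.from_quat(s['orientation']).as_matrix()[:,0]; q.append([*s['eef_pos'],np.degrees(np.arctan2(a[1],a[0])),s['opening']])
    return np.mean(q,0).round(2),np.std(q,0).round(2)
E
python3 -c "
from h import *
print(avg())"
```

```text
(array([442.16, 104.68, 117.95, -24.29,  51.13]), array([0.02, 0.08, 0.03, 0.  , 0.12]))
```

Call:
move_arm(xyz=[[-0.017, -0.007, -0.4], [0, 0, -0.4], [0, 0, -0.15], [0, 0, -0.08], [0, 0, -0.05], [0, 0, 0], [0, 0, 0]], rotation=[[0, 0, 0], [0, 0, 0], [0, 0, 0], [0, 0, 0], [0, 0, 0], [0, 0, 0], [0, 0, 0]], grip=[-0.1, -0.1, -0.1, -0.1, -0.1, -0.1, -0.1])

```text
t: 14.15
eef_pos: [441.4, 104.9, 53.6]
orientation: [0.978, -0.21, 0.0, -0.0]
wrist_force: [0.5, 0.8, -1.0]
opening: 51.4
finger_force: 43.2
```

Call:
move_arm(xyz=[[0, 0, -0.012], [0, 0, 0], [0, 0, 0]], rotation=[[0, 0, 0], [0, 0, 0], [0, 0, 0]], grip=[-0.1, -0.1, -0.1])

```text
t: 14.52
eef_pos: [441.4, 104.9, 53.1]
orientation: [0.978, -0.21, 0.0, -0.0]
wrist_force: [-2.4, -0.3, 4.5]
opening: 51.3
finger_force: 43.9
```

Call:
move_arm(xyz=[[0, 0, 0], [0, 0, 0], [0, 0, 0], [0, 0, 0.25], [0, 0, 0.7], [0, 0, 0.75], [-0.02, -0.806, 0], [-0.02, -0.806, 0], [-0.02, -0.806, 0], [-0.02, -0.806, 0], [-0.02, -0.806, 0], [-0.02, -0.806, 0], [-0.02, -0.806, 0], [-0.02, -0.806, 0], [-0.02, -0.806, 0], [0, 0, 0]], rotation=[[0, 0, 0], [0, 0, 0], [0, 0, 0], [0, 0, 0], [0, 0, 0], [0, 0, 0], [0, 0, 0.423], [0, 0, 0.423], [0, 0, 0.423], [0, 0, 0.423], [0, 0, 0.423], [0, 0, 0.423], [0, 0, 0.423], [0, 0, 0.423], [0, 0, 0.423], [0, 0, 0]], grip=[-0.35, -0.5, -0.5, -0.5, -0.5, -0.5, -0.5, -0.5, -0.5, -0.5, -0.5, -0.5, -0.5, -0.5, -0.5, -0.5])

```text
t: 16.52
eef_pos: [429.5, -333.1, 154.6]
orientation: [0.993, 0.119, -0.001, 0.0]
wrist_force: [-0.1, -0.5, 0.1]
opening: 64.0
finger_force: 0.0
```

```bash
python3 - <<'E'
from h import *
print(avg(2))
img=env.snapshot("top")
FN["seat"]=lambda i:((hsv(i)[0]<8)|(hsv(i)[0]>172))&(hsv(i)[1]>112)
BO=(215,238,275,290)
st=cv2.resize(img[235:295,210:280],None,fx=8,fy=8,interpolation=cv2.INTER_CUBIC); cv2.imwrite("pics/p3.png",st[:,:,::-1])
for y in (256,264,270): print(img[y,226:266].tolist())
E
```

```text
(array([ 430.03, -331.33,  154.78,   13.69,   64.13]), array([0.17, 0.46, 0.05, 0.04, 0.14]))
[[242, 240, 234], [243, 240, 234], [241, 238, 231], [228, 222, 205], [240, 233, 191], [246, 243, 206], [246, 244, 211], [246, 244, 210], [246, 244, 210], [246, 244, 208], [246, 244, 209], [246, 244, 210], [246, 244, 207], [246, 244, 206], [246, 243, 204], [246, 244, 206], [246, 244, 207], [246, 244, 208], [246, 243, 206], [246, 243, 206], [246, 243, 206], [246, 243, 207], [246, 244, 208], [246, 243, 206], [246, 243, 204], [246, 243, 203], [243, 235, 186], [199, 172, 126], [146, 92, 71], [140, 56, 48], [121, 77, 72], [121, 109, 104], [111, 105, 99], [209, 201, 187], [238, 234, 227], [241, 238, 231], [242, 239, 234], [241, 238, 232], [241, 238, 231], [240, 237, 230]]
[[243, 238, 207], [246, 243, 207], [246, 244, 207], [246, 244, 209], [246, 244, 209], [246, 244, 210], [246, 244, 209], [246, 244, 206], [246, 244, 208], [246, 244, 209], [246, 244, 210], [246, 244, 209], [246, 243, 206], [246, 244, 208], [246, 244, 206], [246, 243, 207], [246, 244, 207], [246, 242, 203], [245, 241, 199], [246, 24
[... 314 characters left out ...]
53, 144], [173, 167, 158]]
[[246, 244, 208], [246, 244, 209], [246, 244, 206], [246, 244, 208], [246, 244, 208], [246, 244, 209], [246, 244, 210], [246, 244, 209], [246, 244, 207], [246, 244, 208], [246, 244, 209], [246, 243, 206], [246, 244, 205], [246, 244, 208], [246, 244, 206], [246, 243, 205], [246, 243, 205], [246, 243, 205], [246, 243, 204], [246, 243, 206], [246, 244, 208], [246, 243, 206], [246, 243, 203], [246, 243, 205], [246, 243, 205], [246, 242, 206], [231, 215, 159], [161, 137, 100], [139, 78, 58], [129, 69, 61], [128, 107, 100], [86, 80, 77], [108, 104, 100], [147, 142, 136], [157, 151, 142], [158, 152, 145], [159, 153, 145], [159, 154, 144], [155, 152, 143], [132, 128, 119]]
```

View pics/p3.png

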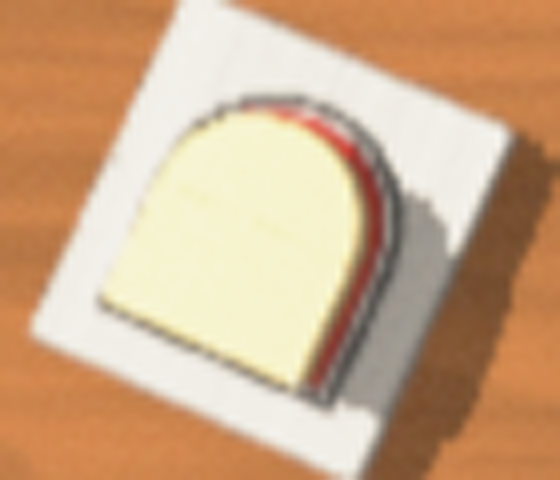

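```bash
cat >> h.py <<'E'
def stackfit(img,n,fn,z0,box=(215,235,275,292)):
    L,W,H=PARTS[n]; return dfit(cast("top",contour(fn,img,box),z0+H)[:,:2],L,W)
HEELPAD=lambda i:(i[:,:,0].astype(int)-i[:,:,2]>23)&(i[:,:,1]>178)
E
python3 - <<'E'
from h import *
img=env.snapshot("top"); d=stackfit(img,"heel",HEELPAD,42); print(d)
u=np.array([.9123,-.4096]);n=np.array([.4096,.9123]); e=d['o']-[423.1,111.7]; print("axial,left",e@u,e@n)
for k in("blue",): print(find(k,img,"top",(338-24,258-24,338+24,258+24)))
cv2.imwrite("pics/p4.png",cv2.resize(img[150:350,200:440],None,fx=3,fy=3)[:,:,::-1])
E
```

```text
{'o': array([424.1, 111.4]), 'th': np.float64(336.41), 'L': np.float64(58.7), 'W': np.float64(52.5), 'ae': np.float64(0.2), 'af': np.float64(-0.27)}
axial,left 1.0351799999999989 0.13591000000000264
{'o': array([440. , -99.4]), 'th': np.float64(13.84), 'L': np.float64(54.5), 'W': np.float64(47.9), 'ae': np.float64(0.01), 'af': np.float64(-0.02)}
```

View pics/p4.png

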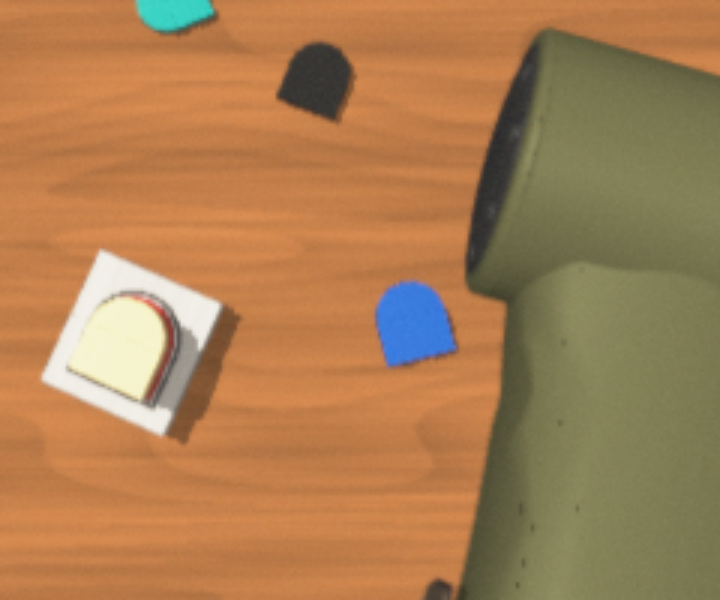

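Call:
move_arm(xyz=[[0.091, 0.5, 0], [0.091, 0.785, 0], [0.091, 0.785, 0], [0.091, 0.785, -0.2], [0.091, 0.785, -0.5], [0, 0.283, -0.6], [0, 0, -0.6], [0, 0, 0], [0, 0, 0]], rotation=[[0, 0, 0], [0, 0, 0], [0, 0, 0], [0, 0, 0], [0, 0, 0], [0, 0, 0], [0, 0, 0], [0, 0, 0], [0, 0, 0]], grip=[-0.5, -0.5, -0.5, -0.5, -0.5, -0.5, -0.5, -0.5, -0.5])

```text
t: 17.85
eef_pos: [458.6, -94.9, 42.4]
orientation: [0.993, 0.121, 0.001, 0.0]
wrist_force: [-0.1, -1.1, -0.1]
opening: 64.1
finger_force: 0.0
```

```bash
python3 -c "
from h import *
print(avg(3))"
```

```text
(array([458.77, -95.07,  42.5 ,  13.83,  64.06]), array([0.08, 0.05, 0.18, 0.01, 0.04]))
```

Call:
move_arm(xyz=[[-0.02, 0, -0.4], [0, 0, -0.2], [0, 0, -0.09], [0, 0, 0], [0, 0, 0]], rotation=[[0, 0, 0], [0, 0, 0], [0, 0, 0], [0, 0, 0], [0, 0, 0]], grip=[-0.5, -0.5, -0.5, -0.5, -0.5])

```text
t: 18.62
eef_pos: [456.9, -95.1, -0.3]
orientation: [0.993, 0.12, 0.001, 0.0]
wrist_force: [-0.8, -0.4, -0.2]
opening: 64.1
finger_force: 0.0
```

```bash
python3 -c "
from h import *
print(avg(3),env.state()['wrist_force'])"
```

```text
(array([ 4.5682e+02, -9.5090e+01, -4.5000e-01,  1.3830e+01,  6.4090e+01]), array([0.06, 0.02, 0.08, 0.  , 0.15])) [ 0.2120379  -0.81972051 -0.1316436 ]
```

Call:
move_arm(xyz=[[0, 0, 0.02], [0, 0, 0], [0, 0, 0], [0, 0, 0], [0, 0, 0], [0, 0, 0], [0, 0, 0], [0, 0, 0]], rotation=[[0, 0, 0], [0, 0, 0], [0, 0, 0], [0, 0, 0], [0, 0, 0], [0, 0, 0], [0, 0, 0], [0, 0, 0]], grip=[-0.4, -0.3, -0.2, -0.1, 0, 0, 0, 0])

```text
t: 19.77
eef_pos: [456.7, -95.2, 0.5]
orientation: [0.993, 0.12, 0.0, 0.0]
wrist_force: [-0.2, -0.3, 4.8]
opening: 46.6
finger_force: 41.4
```

```bash
python3 -c "
from h import *
print(avg(3),env.state()['wrist_force'])"
```

```text
(array([456.65, -95.15,   0.47,  13.83,  46.86]), array([0.01, 0.02, 0.02, 0.  , 0.11])) [-0.79101541  1.10010138  4.95855748]
```

Call:
move_arm(xyz=[[0, 0, 0.2], [0, 0, 0.7], [0, 0, 0.9], [-0.056, 0.667, 0], [-0.056, 0.667, 0], [-0.056, 0.667, 0], [-0.056, 0.667, 0], [-0.056, 0.667, 0], [0, 0, 0], [0, 0, 0], [0, 0, 0]], rotation=[[0, 0, 0], [0, 0, 0], [0, 0, 0], [0, 0, -0.758], [0, 0, -0.758], [0, 0, -0.758], [0, 0, -0.758], [0, 0, -0.758], [0, 0, 0], [0, 0, 0], [0, 0, 0]], grip=[0, 0, 0, 0, 0, 0, 0, 0, 0, 0, 0])

```text
t: 21.3
eef_pos: [439.6, 104.2, 108.2]
orientation: [0.978, -0.209, -0.0, 0.0]
wrist_force: [0.3, -1.1, -0.7]
opening: 46.7
finger_force: 41.2
```

```bash
python3 -c "
from h import *
print(avg(3),env.state()['wrist_force'])"
```

```text
(array([439.66, 104.24, 108.15, -24.13,  46.44]), array([0.03, 0.06, 0.03, 0.  , 0.3 ])) [-0.01208977  0.33531846 -0.48016031]
```

Call:
move_arm(xyz=[[0, 0.006, -0.25], [0, 0, -0.15], [0, 0, -0.08], [0, 0, -0.04], [0, 0, 0], [0, 0, 0]], rotation=[[0, 0, 0], [0, 0, 0], [0, 0, 0], [0, 0, 0], [0, 0, 0], [0, 0, 0]], grip=[0, 0, 0, 0, 0, 0])

```text
t: 22.2
eef_pos: [439.7, 105.5, 77.2]
orientation: [0.978, -0.209, 0.0, -0.0]
wrist_force: [1.2, -0.5, 0.3]
opening: 46.6
finger_force: 41.2
```

```bash
python3 -c "
from h import *
print(avg(3),env.state()['wrist_force'])"
```

```text
(array([439.71, 105.43,  77.17, -24.08,  46.6 ]), array([0.03, 0.01, 0.04, 0.  , 0.04])) [0.60497619 0.9998719  1.0822953 ]
```

Call:
move_arm(xyz=[[0, 0, -0.012], [0, 0, 0], [0, 0, 0]], rotation=[[0, 0, 0], [0, 0, 0], [0, 0, 0]], grip=[0, 0, 0])

```text
t: 22.72
eef_pos: [439.8, 105.3, 76.5]
orientation: [0.978, -0.209, 0.0, -0.0]
wrist_force: [-0.4, 0.7, 2.2]
opening: 46.4
finger_force: 41.4
```

Call:
move_arm(xyz=[[0, 0, 0], [0, 0, 0], [0, 0, 0], [0, 0, 0.25], [0, 0, 0.6], [0, 0, 0.65], [0, -0.806, 0], [0, -0.806, 0], [0, -0.806, 0], [0, -0.806, 0], [0, -0.806, 0], [0, -0.806, 0], [0, -0.806, 0], [0, -0.806, 0], [0, -0.806, 0], [0, 0, 0]], rotation=[[0, 0, 0], [0, 0, 0], [0, 0, 0], [0, 0, 0], [0, 0, 0], [0, 0, 0], [0, 0, 0.2], [0, 0, 0], [0, 0, 0], [0, 0, 0], [0, 0, 0], [0, 0, 0], [0, 0, 0], [0, 0, 0], [0, 0, 0], [0, 0, 0]], grip=[-0.25, -0.4, -0.4, -0.4, -0.4, -0.4, -0.4, -0.4, -0.4, -0.4, -0.4, -0.4, -0.4, -0.4, -0.4, -0.4])

```text
t: 24.72
eef_pos: [438.9, -332.5, 166.4]
orientation: [0.981, -0.193, -0.001, 0.0]
wrist_force: [-0.6, 0.6, -1.0]
opening: 59.6
finger_force: 0.0
```

```bash
python3 - <<'E'
from h import *
print(avg(3))
img=env.snapshot("top")
d=stackfit(img,"blue",BLUE,76); print(d)
u=np.array([.9123,-.4096]);n=np.array([.4096,.9123])
for o in([423.1,111.7],[424.1,111.4]): e=d['o']-o; print("axial,left",e@u,e@n)
for t in (85,100,115,125): FN["top"]=lambda i:(hsv(i)[1]<t)&(hsv(i)[2]<150); print(find("top",img,"top",(285,156,325,196)))
a=cv2.resize(img[235:295,210:280],None,fx=6,fy=6,interpolation=cv2.INTER_CUBIC); b=cv2.resize(img[156:196,285:325],(360,360),interpolation=cv2.INTER_CUBIC); cv2.imwrite("pics/p5.png",np.hstack([a,b])[:,:,::-1])
E
```

```text
(array([ 439.47, -330.4 ,  166.71,  -22.16,   59.92]), array([0.21, 0.62, 0.11, 0.07, 0.13]))
{'o': array([424.1, 110.9]), 'th': np.float64(335.91), 'L': np.float64(54.7), 'W': np.float64(48.6), 'ae': np.float64(-0.05), 'af': np.float64(0.07)}
axial,left 1.2399799999999987 -0.32023999999999736
axial,left 0.2048 -0.45615
{'o': array([615.6, -20. ]), 'th': np.float64(338.11), 'L': np.float64(45.7), 'W': np.float64(41.0), 'ae': np.float64(0.07), 'af': np.float64(-0.07)}
{'o': array([615.6, -19.9]), 'th': np.float64(338.02), 'L': np.float64(46.3), 'W': np.float64(41.7), 'ae': np.float64(0.17), 'af': np.float64(-0.22)}
{'o': array([615.6, -19.9]), 'th': np.float64(337.81), 'L': np.float64(47.0), 'W': np.float64(42.5), 'ae': np.float64(0.27), 'af': np.float64(-0.35)}
{'o': array([615.7, -19.8]), 'th': np.float64(337.65), 'L': np.float64(47.6), 'W': np.float64(43.1), 'ae': np.float64(0.39), 'af': np.float64(-0.51)}
```

View pics/p5.png

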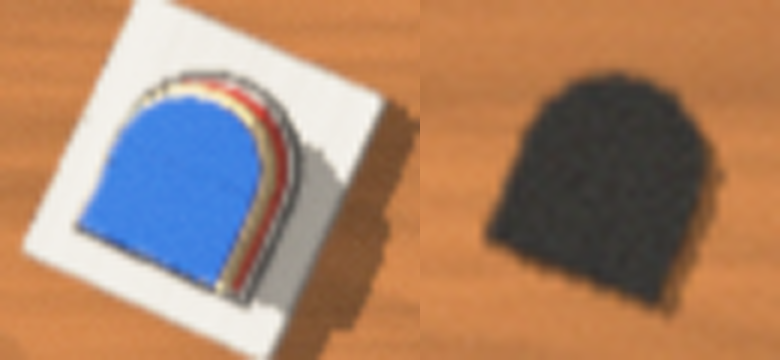

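```bash
python3 - <<'E'
from h import *
img=env.snapshot("top").astype(np.float32)
th=np.radians(-22.1); u=np.array([np.cos(th),np.sin(th)]); n=np.array([-u[1],u[0]]); o=np.array([615.6,-19.9])
xs=np.arange(-6,58,1.)
for z in (0,10):
  acc=[]
  for y in np.arange(-10,11,2.):
    P=np.c_[o+xs[:,None]*u+y*n,np.full(len(xs),z)]; q=proj("top",P).astype(np.float32)
    if abs(y)<5 or z==0 : acc.append([cv2.remap(img[:,:,c],q[:,:1],q[:,1:],cv2.INTER_LINEAR)[:,0] for c in(0,2)])
  a=np.mean(acc,0); i=list(range(0,14))+list(range(50,64)); print(z,[(xs[k],int(a[0,k]),int(a[1,k])) for k in i])
E
```

```text
0 [(np.float64(-6.0), 204, 76), (np.float64(-5.0), 203, 76), (np.float64(-4.0), 202, 76), (np.float64(-3.0), 196, 74), (np.float64(-2.0), 182, 69), (np.float64(-1.0), 158, 61), (np.float64(0.0), 128, 53), (np.float64(1.0), 97, 48), (np.float64(2.0), 74, 47), (np.float64(3.0), 62, 48), (np.float64(4.0), 57, 50), (np.float64(5.0), 55, 50), (np.float64(6.0), 55, 50), (np.float64(7.0), 56, 51), (np.float64(44.0), 56, 51), (np.float64(45.0), 57, 51), (np.float64(46.0), 60, 51), (np.float64(47.0), 65, 52), (np.float64(48.0), 74, 54), (np.float64(49.0), 89, 55), (np.float64(50.0), 111, 58), (np.float64(51.0), 137, 62), (np.float64(52.0), 160, 66), (np.float64(53.0), 174, 69), (np.float64(54.0), 183, 70), (np.float64(55.0), 187, 71), (np.float64(56.0), 189, 71), (np.float64(57.0), 191, 72)]
10 [(np.float64(-6.0), 203, 76), (np.float64(-5.0), 200, 74), (np.float64(-4.0), 188, 70), (np.float64(-3.0), 166, 64), (np.float64(-2.0), 138, 56), (np.float64(-1.0), 106, 50), (np.float64(0.0), 79, 47), (np.float64(1.0), 65, 49), (np.float64(2.0), 58, 51), (np.float64(3.0), 56, 51), (np.float64(4.0), 55, 50), (np.float64(5.0), 56, 51), (np.float64(6.0), 56, 51), (np.float64(7.0), 57, 52), (np.float64(44.0), 56, 50), (np.float64(45.0), 58, 51), (np.float64(46.0), 64, 52), (np.float64(47.0), 79, 54), (np.float64(48.0), 104, 58), (np.float64(49.0), 133, 62), (np.float64(50.0), 158, 67), (np.float64(51.0), 174, 70), (np.float64(52.0), 183, 71), (np.float64(53.0), 188, 71), (np.float64(54.0), 191, 72), (np.float64(55.0), 192, 72), (np.float64(56.0), 192, 73), (np.float64(57.0), 192, 73)]
```

Call:
move_arm(xyz=[[0.398, 0.633, 0], [0.398, 0.633, 0], [0.398, 0.633, 0], [0.398, 0.633, 0], [0.398, 0.633, 0], [0.398, 0.633, 0], [0.398, 0.633, 0], [0.398, 0.633, 0], [0, 0, -0.7], [0, 0, -0.7], [0, 0, -0.6], [0, 0, -0.3], [0, 0, 0], [0, 0, 0], [0, 0, 0]], rotation=[[0, 0, 0], [0, 0, 0], [0, 0, 0], [0, 0, 0], [0, 0, 0], [0, 0, 0], [0, 0, 0], [0, 0, 0], [0, 0, 0], [0, 0, 0], [0, 0, 0], [0, 0, 0], [0, 0, 0], [0, 0, 0], [0, 0, 0]], grip=[-0.4, -0.4, -0.4, -0.4, -0.4, -0.4, -0.4, -0.4, -0.4, -0.4, -0.4, -0.4, -0.4, -0.4, -0.4])

```text
t: 26.85
eef_pos: [631.7, -25.9, 30.2]
orientation: [0.982, -0.191, 0.001, -0.0]
wrist_force: [-0.3, -0.2, -0.3]
opening: 60.0
finger_force: 0.0
```

```bash
python3 -c "
from h import *
print(avg(3))"
```

```text
(array([631.26, -25.98,  29.48, -22.08,  59.93]), array([0.16, 0.03, 0.28, 0.  , 0.18]))
```

Call:
move_arm(xyz=[[0, 0, -0.25], [0, 0, -0.15], [0, 0, -0.067], [0, 0, 0], [0, 0, 0], [0, 0, 0], [0, 0, 0], [0, 0, 0], [0, 0, 0], [0, 0, 0], [0, 0, 0], [0, 0, 0]], rotation=[[0, 0, 0], [0, 0, 0], [0, 0, 0], [0, 0, 0], [0, 0, 0], [0, 0, 0], [0, 0, 0], [0, 0, 0], [0, 0, 0], [0, 0, 0], [0, 0, 0], [0, 0, 0]], grip=[-0.4, -0.4, -0.4, -0.4, -0.3, -0.2, -0.1, 0, 0.1, 0.1, 0.1, 0.1])

```text
t: 28.5
eef_pos: [631.0, -26.0, 0.8]
orientation: [0.982, -0.191, 0.0, -0.0]
wrist_force: [0.3, 0.8, 5.6]
opening: 42.3
finger_force: 41.2
```

```bash
python3 -c "
from h import *
print(avg(3),env.state()['wrist_force'],env.state()['finger_force'])"
```

```text
(array([631.01, -26.04,   0.78, -22.07,  42.54]), array([0.  , 0.02, 0.  , 0.  , 0.14])) [-0.68712304  0.1345414   5.41685807] 41.24129019677639
```

Call:
move_arm(xyz=[[0, 0, 0.2], [0, 0, 0.7], [0, 0, 0.9], [0, 0, 0.2], [-0.638, 0.439, 0], [-0.638, 0.439, 0], [-0.638, 0.439, 0], [-0.638, 0.439, 0], [-0.638, 0.439, 0], [0, 0, 0], [0, 0, 0], [0, 0, 0], [0, 0, 0]], rotation=[[0, 0, 0], [0, 0, 0], [0, 0, 0], [0, 0, 0], [0, 0, -0.2], [0, 0, 0], [0, 0, 0], [0, 0, 0], [0, 0, 0], [0, 0, 0], [0, 0, 0], [0, 0, 0], [0, 0, 0]], grip=[0.1, 0.1, 0.1, 0.1, 0.1, 0.1, 0.1, 0.1, 0.1, 0.1, 0.1, 0.1, 0.1])

```text
t: 30.28
eef_pos: [439.5, 105.1, 119.8]
orientation: [0.978, -0.209, -0.0, 0.0]
wrist_force: [0.3, 0.1, -0.1]
opening: 42.9
finger_force: 40.7
```

```bash
python3 -c "
from h import *
print(avg(4))"
```

```text
(array([439.45, 105.23, 119.93, -24.13,  42.79]), array([0.05, 0.09, 0.06, 0.01, 0.32]))
```

Call:
move_arm(xyz=[[0, 0.003, -0.25], [0, 0, -0.17], [0, 0, -0.09], [0, 0, -0.045], [0, 0, 0], [0, 0, 0], [0, 0, 0]], rotation=[[0, 0, 0], [0, 0, 0], [0, 0, 0], [0, 0, 0], [0, 0, 0], [0, 0, 0], [0, 0, 0]], grip=[0.1, 0.1, 0.1, 0.1, 0.1, 0.1, 0.1])

```text
t: 31.35
eef_pos: [439.3, 105.9, 87.0]
orientation: [0.978, -0.209, 0.0, -0.0]
wrist_force: [-0.6, -0.1, -0.3]
opening: 43.0
finger_force: 40.8
```

```bash
python3 -c "
from h import *
print(avg(4),env.state()['wrist_force'])"
```

```text
(array([439.27, 105.86,  86.96, -24.08,  42.93]), array([0.01, 0.01, 0.03, 0.  , 0.22])) [-0.50890936  0.73581462 -0.57259939]
```

Exactly on target laterally; lower the last bit.

Call:
move_arm(xyz=[[0, 0, -0.014], [0, 0, 0], [0, 0, 0]], rotation=[[0, 0, 0], [0, 0, 0], [0, 0, 0]], grip=[0.1, 0.1, 0.1])

```text
t: 31.92
eef_pos: [439.5, 105.8, 86.8]
orientation: [0.978, -0.209, 0.0, -0.0]
wrist_force: [-1.0, -0.6, 5.2]
opening: 42.3
finger_force: 41.3
```

Call:
move_arm(xyz=[[0, 0, 0], [0, 0, 0], [0, 0, 0], [0, 0, 0.25], [0, 0, 0.6], [0, 0, 0.65], [0, -0.806, 0], [0, -0.806, 0], [0, -0.806, 0], [0, -0.806, 0], [0, -0.806, 0], [0, -0.806, 0], [0, -0.806, 0], [0, -0.806, 0], [0, -0.806, 0], [0, 0, 0], [0, 0, 0], [0, 0, 0]], rotation=[[0, 0, 0], [0, 0, 0], [0, 0, 0], [0, 0, 0], [0, 0, 0], [0, 0, 0], [0, 0, 0], [0, 0, 0], [0, 0, 0], [0, 0, 0], [0, 0, 0], [0, 0, 0], [0, 0, 0], [0, 0, 0], [0, 0, 0], [0, 0, 0], [0, 0, 0], [0, 0, 0]], grip=[-0.15, -0.3, -0.3, -0.3, -0.3, -0.3, -0.3, -0.3, -0.3, -0.3, -0.3, -0.3, -0.3, -0.3, -0.3, -0.3, -0.3, -0.3])

```text
t: 34.17
eef_pos: [439.6, -328.7, 176.7]
orientation: [0.978, -0.208, 0.0, 0.0]
wrist_force: [-0.3, 0.8, -0.7]
opening: 55.7
finger_force: 0.0
```

```bash
python3 - <<'E'
from h import *
img=env.snapshot("top"); s=env.snapshot("side")
d=stackfit(img,"top",lambda i:(i[:,:,0]<105)&(i[:,:,2]<120),86,(218,242,268,288)); print(d)
u=np.array([.9123,-.4096]);n=np.array([.4096,.9123])
for o in([423.1,111.7],[424.1,111.4],[424.1,110.9]): e=d['o']-o; print("axial,left",e@u,e@n)
a=cv2.resize(img[235:295,210:280],None,fx=6,fy=6,interpolation=cv2.INTER_CUBIC); b=cv2.resize(s[150:210,205:270],None,fx=6,fy=6,interpolation=cv2.INTER_CUBIC); cv2.imwrite("pics/p6.png",np.hstack([a,b])[:,:800,::-1])
E
```

```text
{'o': array([423.4, 110. ]), 'th': np.float64(335.07), 'L': np.float64(48.4), 'W': np.float64(44.7), 'ae': np.float64(0.59), 'af': np.float64(-0.78)}
axial,left 0.9700099999999596 -1.4280300000000212
axial,left -0.06517000000003914 -1.5639400000000236
axial,left -0.2699700000000392 -1.1077900000000238
```

View pics/p6.png

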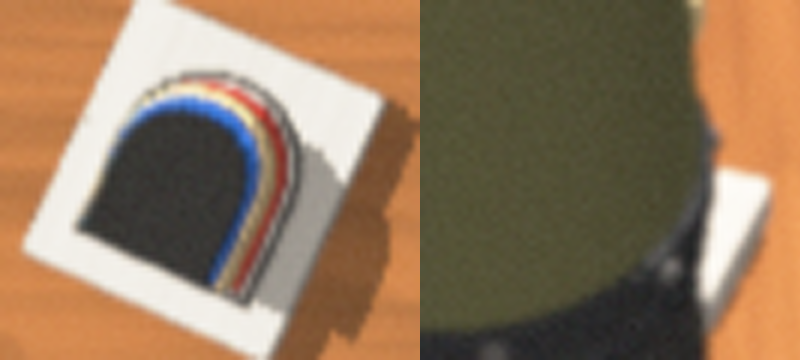

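```bash
python3 - <<'E'
from h import *
img=env.snapshot("top")
u=np.array([.9123,-.4096]);n=np.array([.4096,.9123])
for t in (90,110,120):
    uv=contour(lambda i:(i[:,:,0]<t)&(i[:,:,2]<t+5),img,(218,242,268,288))
    d=dfit(walls("top",uv,86,96),50,44); e=d['o']-[423.1,111.7]; print(d,e@u,e@n)
E
```

```text
{'o': array([423.7, 110.9]), 'th': np.float64(335.63), 'L': np.float64(47.5), 'W': np.float64(41.8), 'ae': np.float64(0.14), 'af': np.float64(-0.18)} 0.8750599999999678 -0.48408000000001133
{'o': array([423.6, 110.8]), 'th': np.float64(335.56), 'L': np.float64(48.4), 'W': np.float64(43.2), 'ae': np.float64(0.19), 'af': np.float64(-0.24)} 0.8247900000000024 -0.6162700000000052
{'o': array([423.1, 109.7]), 'th': np.float64(336.18), 'L': np.float64(48.7), 'W': np.float64(45.6), 'ae': np.float64(-0.49), 'af': np.float64(0.64)} 0.8192 -1.8246
```

```bash
python3 -c "
from plant import env
print(env.job_done())"
```

```text
the job is handed in; nothing more can be done
None
```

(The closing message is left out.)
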